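# Home a specimen jar under the imaging hood

## Robot

A 6-joint arm with a two-finger parallel gripper is mounted at the origin on the work surface. World frame = base frame: x ahead of the robot, y to its left, z up, the work surface at z = 0. Lengths are in mm, angles in rad, forces in N, time in s.
With the tool pointing down it reaches from about 400 to 925 mm from the base axis. Payload 12.5 kg.
Tool frame: the origin (TCP) lies on the centre line of the jaws, within the pads' length; the fingertips stand 19 mm ahead of it and the grasp point (between the pads) is the TCP; z points along the fingers, y is the line along which they close (so a half turn about z gives the same grasp; the last joint's range is limited). The gripper opens to 95 mm and grips with 3 to 60 N. Pads are 20 mm wide; open, the fingers measure 119 mm over their backs; the gripper's body (75 mm by 180 mm) begins 59 mm behind the grasp point.
Start: joints at [-1.447, 0.491, 1.559, -0, 1.092, -0.106], TCP at [142.386, -608.581, 233.661] pointing down, gripper open.
Joint ranges: [-3.1, 3.1], [-0.84, 2.19], [0.05, 2.79], [-1.13, 4.28], [0.06, 2.93], [-2.69, 2.69]. Speed limits (rad/s): [2.22, 2.22, 2.79, 3.14, 3.14, 3.14].

## Interface

Orientations are given as [roll, pitch, yaw] about the fixed x, y, z axes, in that order (R = Rz(yaw) Ry(pitch) Rx(roll)).
In Python, from cell import state, read_camera, job_done gives the robot as it stands.
- The arm moves only by the tool arm_command, never from a script. Its argument "deltas" is a list of rows, each an object of numbers: "dx", "dy", "dz": the shift along the world's x, y, z in m; "yaw": the turn about the world's z in degrees. In form: [{"dx": .., "dy": .., "dz": .., "yaw": ..}, ...]. A call has 1 to 20 rows; each row shifts and turns the commanded pose from where the row before left it; what a row does not reach is not made up. A row lasts 1/10 s, in which the tool goes at most 50 mm and 8.59 degrees, less where a joint would pass 70% of its speed; a pose out of reach is approached as far as the arm can. A call with a gripper value outside its range is refused whole. "gripper" is the finger opening in m, from 0 to 0.0951, set as the call begins (left out, the last holds). The fingers move at their own pace and stop on an object; the grip force is fixed at half the most. Time passes only in rows, so rows that do not move let the fingers close. It gives the time, the measured TCP pose, the force, the opening and the grip force at its end, in the units of the state.
- state(): the state, without advancing time (a new reading comes with each control period).
- read_camera(name): name is "scene" or "top"; returns a dict with "color" (384x512x3 uint8, red, green, blue), "range_z" (384x512 float32, mm along the optical axis (not along the pixel's ray), 0 where there is no reading), "fx", "fy", "cx", "cy" (pixels), "extrinsics" (4x4, takes a point from camera to world coordinates). Camera axes: x right, y up, looking along -z (the intrinsics and any distortion apply to the point x, -y, -z); pixel columns grow to the right and rows downward; lengths in mm; the calibration is good to about 2 mm. A picture is of the moment at which its call begins.
- job_done(): hands the job in; it is judged then, once.
The state is a dict: "t": time; "joints": joint angles; "qvel": joint speeds; "tau": joint torques, N m; "eef_pos": TCP position; "tcp_rot": TCP orientation; "ft_force": force on the tool from outside, world axes, zero at the start; "moment": the same for the moment, N m; "opening": opening from 0.0 (shut) to 1.0 (fully open); "grip_force": force on a finger pad.
Only numpy, scipy, OpenCV 4.12 (cv2) and the standard library are available. Lean on these libraries where they do the work, as an engineer would, in place of code of your own. Each camera call takes 0.05 s, during which the arm holds its last target. There are 200 camera calls.

## Task

Lift the loose blue cap off the jar in the white lane and set it flat in the green tray. Then take the yellow-footed pusher by its leaning blue handle and, never pushing the jar with the gripper itself, nudge the jar gently along the lane into the imaging hood, finishing in small taps until it is fully home against the hard stop hidden inside. Stand the pusher back on its black rubber pad, let go, and leave the other things on the bench where they are.

Things in the scene. Friction and masses are not known exactly. Their poses are not given: they have to be found in the camera images.
- stand: Imaging stand, fixed. Origin: at bench level on the lane's centre line, below the hood's front; x runs along the lane into the hood, z up. White lane floor x -190 to +150 mm, its top 6 mm above the bench, between aluminium fences 76 mm apart inside, 10 mm thick, tops at 22 mm.
- hood (a point): Hood of the stand; this point is the top of its opening, 98 mm above the stand's origin. White box from here back 140 mm, 132 wide, top at 200 (camera on it to 249), sides and back closed. A black visor juts out 25 mm in front, at heights 170 to 200: a vertical gripper cannot follow the pusher to the end, so keep it leaning back with the handle.
- jar: Clear round specimen jar, 70 mm diameter, 72 mm tall, 0.2 to 0.4 kg, yellow medium inside. Origin: centre of its underside. It stands loose on the lane floor, centre 95 to 115 mm before the hood's front, and slides along the lane against 1 to 5 N of friction. With the cap on it is too tall for the hood.
- cap: Loose blue cap: plug 58 mm diameter x 6 mm under a disc 76 mm diameter x 8 mm; on it an upright white knob, 28 mm diameter x 34 mm. Origin: centre of the plug's underside; z up along the knob: disc's top at z 14 mm, knob's top at 48 mm. It just rests in the jar's mouth, 0.06 kg.
- tray: Green open square tray, fixed, 120 mm outside, walls 5 mm thick and 20 mm high, inner floor 5 mm above the bench. Origin: centre of its underside. It stands either beyond the lane or past the hood.
- pad: Black rubber parking pad, fixed, 150 (x) x 120 (y) x 4 mm thick. Origin: centre of its underside, on the bench.
- pusher: Pusher, 0.32 kg, standing on the pad. Yellow foot block 55 (x) x 50 (y) x 26 mm high with a flat front face; origin: bottom of that face, middle of its width; x points forward, the way it pushes; the foot lies at x -55 to 0. A blue bar handle, 24 mm wide (y), 16 thick, 95 long, rises from the foot's top and leans back (to -x) 35 degrees from vertical; its end is 102 mm up.
- pusher_grip (a point): Point in the middle of the handle, 65 mm along it: at x -52, y 0, z +77 mm from the pusher's origin. Grip here across the 24 mm width (along the pusher's y), with the fingers along the handle.
- pusher_foot (a point): Middle of the underside of the pusher's foot, at x -27.5 mm from the pusher's origin.
- stop (a joint): Light feeler (under 0.5 N) on the hidden stop in the hood, m: 0 untouched (springs back). The jar presses it in over the last 6 mm, so it reads about 0.006 when the jar is fully home against the hard block. That block's face lies somewhere 65 to 90 mm behind the hood's front (jar centre at stand x 30 to 55 mm), different each time, not seen from outside.
- tipbox: Bystander: yellow pipette-tip box with green top, 85 x 115 x 58 mm, loose. Origin: centre of its underside.
- bottle: Bystander: green bottle with red cap, 60 mm diameter, 150 mm tall, loose. Origin: centre of its underside.
- spare_jar: Bystander: another capped specimen jar, 70 mm diameter, 80 mm tall, without a knob, loose. Origin: centre of its underside.
There are look-alikes about, which are no part of the job. Leave any orange or pink look-alike of the cap alone.

How it is judged (in metres and radians):
On the way, in this order (a step that is already met when the one before it is completed fails the run):
1. the cap lies flat in the tray, let go (horizontal distance between cap and tray below 0.026 m and z of cap in the frame of tray below 0.01 m and angle between cap's own z axis and vertical below 0.12 rad and linear speed of cap below 0.03 m/s and contact force between the fingers and cap below 0.1 N), for 0.2 s.
2. the jar has been pushed by the pusher fully home against the stop (value of joint stop above 0.004 m and x of jar in the frame of stand above 0.02 m and angle between jar's own z axis and vertical below 0.1 rad and contact force between pusher and jar above 0.3 N), for 0.05 s.
3. the pusher stands on its pad again, let go (z of pusher in the frame of pad below 0.008 m and x of pusher_foot in the frame of pad between -0.075 and 0.075 m and y of pusher_foot in the frame of pad between -0.06 and 0.06 m and angle between pusher's own z axis and vertical below 0.1 rad and contact force between the fingers and pusher below 0.1 N), for 0.2 s.
At the end, for the whole second after the job is handed in: the cap lies flat in the tray (centre within 26 mm of the tray's), the jar stands upright in the hood within 2 mm of the hard stop (feeler pressed in more than 4 mm), the pusher stands on its foot on the pad with the middle of its foot over the pad, all at rest and released (horizontal distance between cap and tray below 0.026 m and z of cap in the frame of tray below 0.01 m and angle between cap's own z axis and vertical below 0.12 rad and value of joint stop above 0.004 m and x of jar in the frame of stand above 0.02 m and angle between each of jar, pusher's own z axis and vertical below 0.1 rad and z of pusher in the frame of pad below 0.008 m and x of pusher_foot in the frame of pad between -0.075 and 0.075 m and y of pusher_foot in the frame of pad between -0.06 and 0.06 m and linear speed of each of cap, jar, pusher below 0.02 m/s); the robot touches nothing.
It fails at once if the jar pushed by the gripper or arm (contact force between any of the fingers, the arm and jar above 4 N).
It fails at once if the jar rammed (pusher on jar over 30 N, or the jar faster than 0.3 m/s) (contact force between pusher and jar above 30 N or linear speed of jar above 0.3 m/s).
It fails at once if the jar tipped over 20 degrees or lifted out of its lane (angle between jar's own z axis and vertical above 0.35 rad or z of jar in the frame of stand above 0.03 m).
It fails at once if a bystander moved over 20 mm or tipped (distance of any of tipbox, bottle, spare_jar from where it was at the start of the episode above 0.02 m or angle between any of tipbox, bottle, spare_jar's own z axis and vertical above 0.3 rad).
It also fails if it takes over 72 s, if anything falls off the work surface, if the arm or the gripper's body presses on something with over 40 N, if the wrist force passes 120 N, or if a joint passes its speed limit or range.

## Working session

There is one attempt and no reset: what is moved stays moved. The work goes in short steps, Python scripts to look and compute and a tool call to move; the robot and the scene stay as the last step left them, time stands still between calls to the robot, and variables do not carry over. Pictures are saved under pics/ and viewed, at most 11 in all, crops included, and the job is handed in when it is done.

Besides the shell and the picture viewer there is one more tool, called after "Call:" as a command line: name --argument value ..., lists and objects as JSON in quotes. arm_command: Moves the arm, as the interface text tells. Its arguments: {"type":"object","properties":{"deltas":{"type":"array"},"gripper":{"type":"number"}},"required":["deltas"]}

```bash
mkdir -p pics; ls
cat > h.py <<'E'
import numpy as np, cv2
from cell import state, read_camera, job_done
def pts(c):
    d=c["range_z"].astype(float); v,u=np.mgrid[0:384,0:512]
    P=np.stack([(u-c["cx"])/c["fx"]*d,-(v-c["cy"])/c["fy"]*d,-d,np.ones_like(d)],-1)
    W=P@np.array(c["extrinsics"]).T
    W=W[...,:3]; W[d==0]=np.nan
    return W
def save(c,n,crop=None,s=1):
    im=c["color"][...,::-1]
    if crop: a,b,x,y=crop; im=im[b:y,a:x]
    cv2.imwrite(n,cv2.resize(im,None,fx=s,fy=s,interpolation=cv2.INTER_CUBIC))
E
python3 - <<'E'
from h import *
import pickle
for n in("scene","top"):
    c=read_camera(n); pickle.dump(c,open(n+".pkl","wb")); save(c,f"pics/{n}0.png",s=1.5)
    print(n,c["fx"],c["cx"],c["cy"],np.round(c["extrinsics"],3).tolist(),c.keys())
print(state())
E
```

```text
pics
scene 378.59107590383474 257.22444371503593 192.984073457834 [[-0.632, -0.449, 0.632, 1234.223], [0.775, -0.362, 0.517, 580.211], [-0.003, 0.817, 0.577, 736.258], [0.0, 0.0, 0.0, 1.0]] dict_keys(['color', 'range_z', 'fx', 'fy', 'cx', 'cy', 'extrinsics'])
top 446.7361467483036 253.08586254444154 194.04062481969098 [[-0.022, 0.987, -0.157, 344.781], [-1.0, -0.023, 0.0, -13.23], [-0.003, 0.157, 0.988, 1232.806], [0.0, 0.0, 0.0, 1.0]] dict_keys(['color', 'range_z', 'fx', 'fy', 'cx', 'cy', 'extrinsics'])
{'t': 0.1, 'joints': array([-1.44659444e+00,  4.91479218e-01,  1.55937061e+00, -2.46920886e-05,
        1.09168961e+00, -1.05577964e-01]), 'qvel': array([ 1.21644264e-03, -1.93048975e-03, -1.14361516e-03,  1.14145482e-03,
       -1.95955044e-03,  8.33828321e-05]), 'tau': array([ 5.43918984e-03, -6.13621259e+01, -2.58607221e+01,  6.94573880e-02,
        4.70410951e-02, -6.86655358e-05]), 'eef_pos': array([ 142.35890334, -608.3800802 ,  233.13880289]), 'tcp_rot': array([-3.14064884e+00, -7.79944589e-05,  2.29791208e-01]), 'ft_force': array([ 0.7899508 , -0.70495274,  0.3279584 ]), 'moment': array([-0.02139128,  0.02229314, -0.03139812]), 'grip_force': 0.0, 'opening': 0.9988453652975613}
```

View pics/scene0.png

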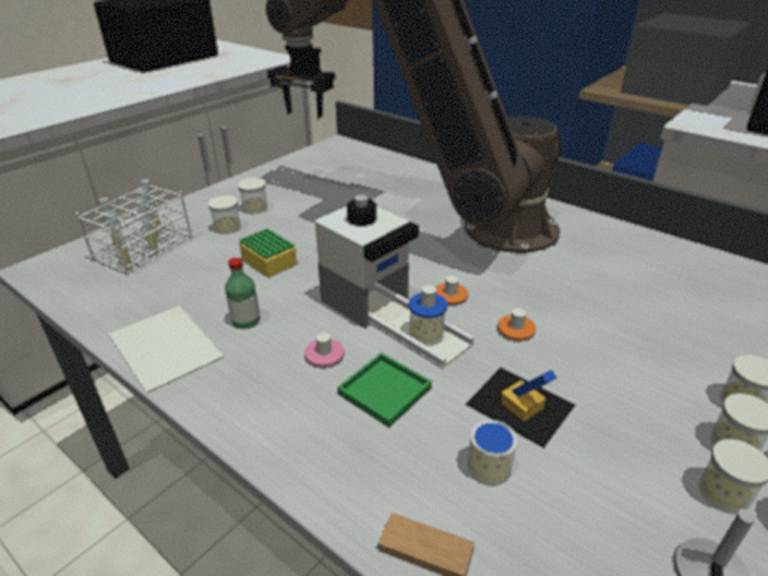

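View pics/top0.png

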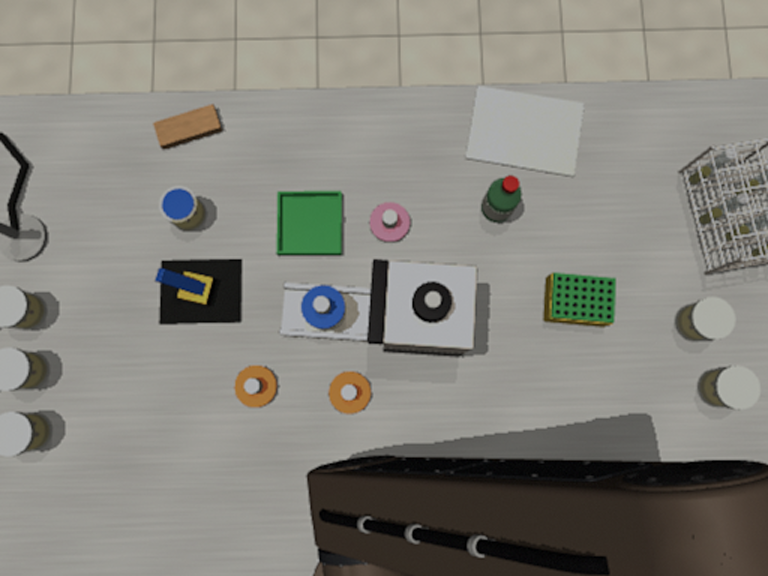

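Top view (1.5× pixels): blue knobbed cap on the jar in the lane at (322,305), tray (310,223), pusher (190,285) on its pad with the handle leaning left, and the hood opening facing left. Look-alikes are pink (390,222) and orange (256,385), (349,392). The spare jar at (180,207) is blue-topped without a knob. Only the blue knobbed cap in the white lane fits the description.

Run:
```python
from h import *
import pickle
C={n:pickle.load(open(n+".pkl","rb")) for n in("scene","top")}
HSV={n:cv2.cvtColor(C[n]["color"],cv2.COLOR_RGB2HSV) for n in C}
W={n:pts(C[n]) for n in C}
def comp(n,lo,hi,amin=40):
    m=cv2.inRange(HSV[n],np.array(lo),np.array(hi)); k,l,s,c=cv2.connectedComponentsWithStats(m)
    for i in range(1,k):
        if s[i,4]>=amin:
            P=W[n][l==i]; P=P[~np.isnan(P[:,0])]
            hi_=np.percentile(P[:,2],90); T=P[P[:,2]>hi_-6]
            r=cv2.minAreaRect(P[:,:2].astype(np.float32))
            print(n,'px',c[i].round(),s[i,4],'med',np.median(P,0).round(1),'z10/90',np.percentile(P[:,2],[10,90]).round(1),'topcen',((T.min(0)+T.max(0))/2).round(1)[:2],'rect',np.round(r[0],1),np.round(r[1],1),round(r[2],1))
for n in C:
    print('blue');comp(n,(105,150,60),(125,255,255))
    print('green');comp(n,(55,120,50),(80,255,255),200)
    print('yellow');comp(n,(20,150,110),(32,255,255))
    print('black');comp(n,(0,0,0),(180,255,30),500)
save(C["top"],"pics/crop.png",(90,110,330,290),3.3)
```

```text
blue
scene px [426. 107.] 454 med [-835.4   57.1  -68.6] z10/90 [-76.9 -65.4] topcen [-887.2   67.4] rect [-887.6   66.6] [275.5 138.5] 0.4
scene px [285. 204.] 211 med [519.8  97.9  86.4] z10/90 [84.2 87.9] topcen [508.2  88.7] rect [510.2  90.1] [63.2 69.2] 31.9
scene px [357. 255.] 120 med [567.9 347.2  82.1] z10/90 [ 46.6 107.2] topcen [566.9 363.7] rect [568.2 341.3] [18.3 59.2] 2.8
scene px [329. 292.] 341 med [700.9 347.7  72.3] z10/90 [70.9 73.6] topcen [700.6 347.6] rect [700.5 346.7] [49.3 50.5] 31.1
green
scene px [177. 162.] 319 med [ 522. -365.   59.] z10/90 [56.9 60.6] topcen [ 520.7 -367.3] rect [ 519.  -368.8] [102.8  74.8] 85.1
scene px [256. 259.] 1559 med [674.9 117.    6.3] z10/90 [ 4.1 18.7] topcen [675.7 119.4] rect [675.  118.9] [118.3 119.5] 89.0
yellow
scene px [184. 173.] 219 med [ 533.8 -318.7   31.9] z10/90 [11.8 46.7] topcen [ 524.4 -366.6] rect [ 544.2 -353.7] [ 64.6 128.3] 30.4
scene px [349. 265.] 227 med [564.1 334.1  30. ] z10/90 [26.8 31.8] topcen [555.4 325.2] rect [554.1 324.3] [56.7 48.8] 76.4
black
scene px [104.  22.] 2773 med [   39.9 -1479.2 
[... 824 characters left out ...]
.3] rect [670.2 116. ] [118.8 120.4] 88.8
top px [388. 198.] 1051 med [ 512.1 -372.8   56.9] z10/90 [53.8 59.6] topcen [ 512.7 -373.7] rect [ 512.2 -374.4] [109.   78.5] 83.8
yellow
top px [131. 192.] 209 med [541.8 319.   28.2] z10/90 [24.2 31.3] topcen [551.1 322.9] rect [553.8 327.1] [62.4 54.1] 75.3
black
top px [136. 195.] 1613 med [535.4 301.9   2.4] z10/90 [-0.6  5.5] topcen [548.4 320.2] rect [548.3 320.6] [148.4 117.3] 89.8
top px [367. 314.] 4356 med [ 273.1 -168.4  601.8] z10/90 [316.1 740.4] topcen [ 282.8 -239.9] rect [265.8 -98.6] [  7.2 395. ] 7.3
top px [363. 371.] 1140 med [ 216.2 -140.7  670.7] z10/90 [614.1 710. ] topcen [ 218.5 -167.4] rect [ 214.  -136.5] [13.  81.9] 7.6
```

View pics/crop.png

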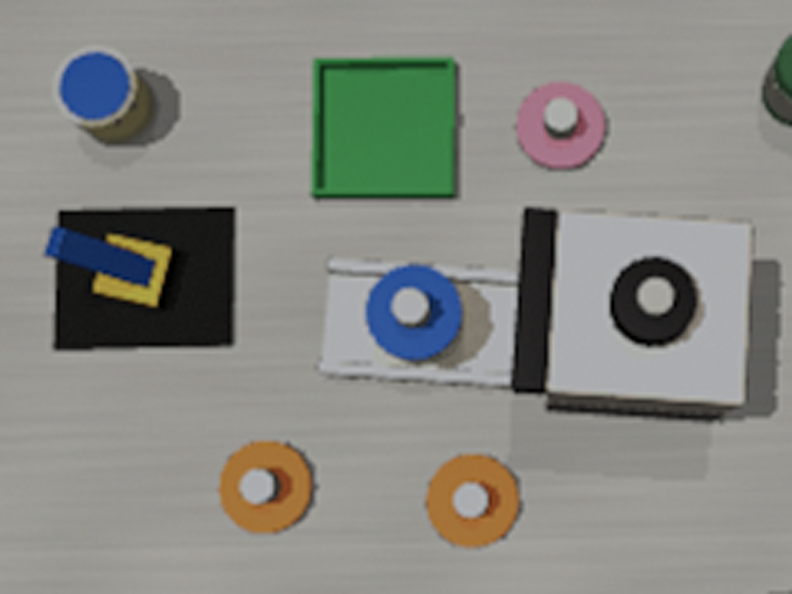

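The crop confirms it: the blue disc with a white knob stands in the white lane at crop (413,310). The visor front edge is at u≈520, slightly rotated, and the pusher is yawed about 15° relative to the pad.

```bash
cat > m.py <<'E'
from h import *
def sel(W,lo,hi):
    m=np.all((W>lo)&(W<hi),-1); return W[m],m
def line(P): # direction & centre
    vx,vy,x,y=cv2.fitLine(P.astype(np.float32),cv2.DIST_HUBER,0,.01,.01).ravel(); return np.degrees(np.arctan2(vy,vx)).round(2),x,y
def pusher(n,c,box=((450,240,0),(650,420,130))):
    W=pts(c);H=cv2.cvtColor(c["color"],cv2.COLOR_RGB2HSV)
    inb=np.all((W>box[0])&(W<box[1]),-1)
    b=(cv2.inRange(H,np.array((105,120,40)),np.array((125,255,255)))>0)&inb
    y=(cv2.inRange(H,np.array((20,130,90)),np.array((33,255,255)))>0)&inb
    B=W[b].astype(np.float32); l=cv2.fitLine(B,cv2.DIST_HUBER,0,.01,.01).ravel()
    d=l[:3]*np.sign(l[2]); Z=(B-l[3:])@d
    print(n,'handle axis',d.round(3),'lean',np.degrees(np.arccos(d[2])).round(1),'azim',np.degrees(np.arctan2(d[1],d[0])).round(1),'low',(l[3:]+d*np.percentile(Z,2)).round(1),'high',(l[3:]+d*np.percentile(Z,98)).round(1))
    F=W[y]; T=F[np.abs(F[:,2]-np.percentile(F[:,2],80))<4]
    r=cv2.minAreaRect(T[:,:2].astype(np.float32)); print('  foot top z',np.median(T[:,2]).round(1),cv2.boxPoints(r).round(1).tolist(),r[2],r[1])
E
python3 - <<'E'
from m import *
import pickle
C={n:pickle.load(open(n+".pkl","rb")) for n in("scene","top")}
for n in C:
    W=pts(C[n])
    K,_=sel(W,(460,50,112),(560,130,140)); r=cv2.minEnclosingCircle(K[:,:2].astype(np.float32)); print(n,'knob',len(K),np.round(r[0],1),r[1],np.percentile(K[:,2],[5,50,95]).round(1))
    H,_=sel(W,(400,-180,190),(620,40,212)); r=cv2.minAreaRect(H[:,:2].astype(np.float32)); print('hood+visor',np.round(r[0],1),r[1],r[2],np.median(H[:,2]),cv2.boxPoints(r).round(1).tolist())
    for lo,hi in(((440,0,15),(480,160,28)),((520,0,15),(570,160,28))):
        F,_=sel(W,lo,hi)
        if len(F)>20: print('fence',len(F),line(F[:,:2]),F[:,1].min().round(1),F[:,1].max().round(1))
    pusher(n,C[n])
E
```

```text
scene knob 66 [504.5  89. ] 15.756630897521973 [113.2 119.8 122.1]
hood+visor [492.2 -77.7] (167.25401306152344, 134.1539764404297) 84.87232971191406 200.1565309691715 [[417.8999938964844, -155.0], [551.5, -167.0], [566.5, -0.4000000059604645], [432.79998779296875, 11.600000381469727]]
fence 71 (np.float32(85.45), np.float32(467.422), np.float32(121.016045)) 1.7 159.9
fence 255 (np.float32(85.24), np.float32(548.41376), np.float32(83.967125)) 0.1 159.8
scene handle axis [0.1   0.572 0.814] lean 35.5 azim 80.1 low [563.  313.3  34.7] high [572.  364.5 107.5]
  foot top z 30.2 [[522.0, 302.70001220703125], [570.5999755859375, 290.6000061035156], [584.4000244140625, 346.1000061035156], [535.7999877929688, 358.20001220703125]] 76.04943084716797 (57.248680114746094, 50.09951400756836)
top knob 96 [502.   84.8] 13.770988464355469 [115.4 118.4 122.3]
hood+visor [488.  -80.3] (165.29150390625, 132.6750946044922) 85.02153778076172 198.38904104590824 [[414.79998779296875, -156.89999389648438], [546.9000244140625, -168.39999389648438], [561.2999877929688, -3.700000047683716], [429.1000061035156, 7.800000190734863]]
fence 218 (np.float32(85.0), np.float32(459.0599), np.float32(85.599)) 12.9 159.9
fence 170 (np.float32(84.82), np.float32(545.16754), np.float32(80.43674)) 3.0 160.0
top handle axis [0.124 0.57  0.812] lean 35.7 azim 77.7 low [548.  308.9  37.4] high [558.9 358.9 108.6]
  foot top z 28.9 [[519.4000244140625, 303.29998779296875], [567.2999877929688, 290.5], [581.0, 341.8999938964844], [533.2000122070312, 354.70001220703125]] 75.04607391357422 (53.17300796508789, 49.499656677246094)
```

Call:
arm_command --deltas '[{"dx":0.01,"dy":0.01,"dz":0.04,"yaw":6},{"dx":0.02,"dy":0.015,"dz":0.035,"yaw":6},{"dx":0.03,"dy":0.02,"dz":0.025,"yaw":6},{"dx":0.03,"dy":0.02,"yaw":6},{"dx":0.03,"dy":0.02,"yaw":6},{"dx":0.03,"dy":0.02,"yaw":6},{"dx":0.03,"dy":0.02,"yaw":6},{"dx":0.03,"dy":0.02,"yaw":6},{"dx":0.03,"dy":0.025,"yaw":6},{"dx":0.03,"dy":0.03,"yaw":6},{"dx":0.03,"dy":0.03,"yaw":6},{"dx":0.01,"dy":0.035,"yaw":6},{"dx":0.01,"dy":0.04},{"dx":0.01,"dy":0.04},{"dx":0.005,"dy":0.045},{"dx":0.005,"dy":0.045},{"dx":0.005,"dy":0.045},{"dx":0.005,"dy":0.045}]' --gripper 0.07

```text
$.deltas[3]: bad value
```

Call:
arm_command --deltas '[{"dx":0.01,"dy":0.01,"dz":0.04,"yaw":6},{"dx":0.02,"dy":0.015,"dz":0.035,"yaw":6},{"dx":0.03,"dy":0.02,"dz":0.025,"yaw":6},{"dx":0.03,"dy":0.02,"dz":0,"yaw":6},{"dx":0.03,"dy":0.02,"dz":0,"yaw":6},{"dx":0.03,"dy":0.02,"dz":0,"yaw":6},{"dx":0.03,"dy":0.02,"dz":0,"yaw":6},{"dx":0.03,"dy":0.02,"dz":0,"yaw":6},{"dx":0.03,"dy":0.025,"dz":0,"yaw":6},{"dx":0.03,"dy":0.03,"dz":0,"yaw":6},{"dx":0.03,"dy":0.03,"dz":0,"yaw":6},{"dx":0.01,"dy":0.035,"dz":0,"yaw":6},{"dx":0.01,"dy":0.04,"dz":0,"yaw":0},{"dx":0.01,"dy":0.04,"dz":0,"yaw":0},{"dx":0.005,"dy":0.045,"dz":0,"yaw":0},{"dx":0.005,"dy":0.045,"dz":0,"yaw":0},{"dx":0.005,"dy":0.045,"dz":0,"yaw":0},{"dx":0.005,"dy":0.045,"dz":0,"yaw":0}]' --gripper 0.07

```text
t: 1.9
eef_pos: [492.2, -81.8, 333.5]
tcp_rot: [-3.141, -0.0, 1.486]
ft_force: [0.6, 0.1, 0.0]
opening: 0.735
grip_force: 0.0
```

Call:
arm_command --deltas '[{"dx":0.003,"dy":0.044,"dz":0,"yaw":0},{"dx":0.003,"dy":0.045,"dz":-0.01,"yaw":0},{"dx":0.003,"dy":0.045,"dz":-0.02,"yaw":0},{"dx":0.002,"dy":0.035,"dz":-0.03,"yaw":0},{"dx":0,"dy":0,"dz":-0.045,"yaw":0},{"dx":0,"dy":0,"dz":-0.04,"yaw":0},{"dx":0,"dy":0,"dz":-0.03,"yaw":0},{"dx":0,"dy":0,"dz":-0.01,"yaw":0},{"dx":0,"dy":0,"dz":0,"yaw":0},{"dx":0,"dy":0,"dz":0,"yaw":0}]' --gripper 0.07

```text
t: 2.9
eef_pos: [504.0, 85.4, 149.8]
tcp_rot: [3.14, -0.0, 1.486]
ft_force: [0.8, -0.7, -0.2]
opening: 0.74
grip_force: 0.0
```

Run:
```python
from h import *
c=read_camera("scene"); save(c,"pics/s1.png",(200,110,400,290),3)
print(state()["eef_pos"])
```

```text
[504.11391792  85.36929319 150.0822506 ]
```

View pics/s1.png

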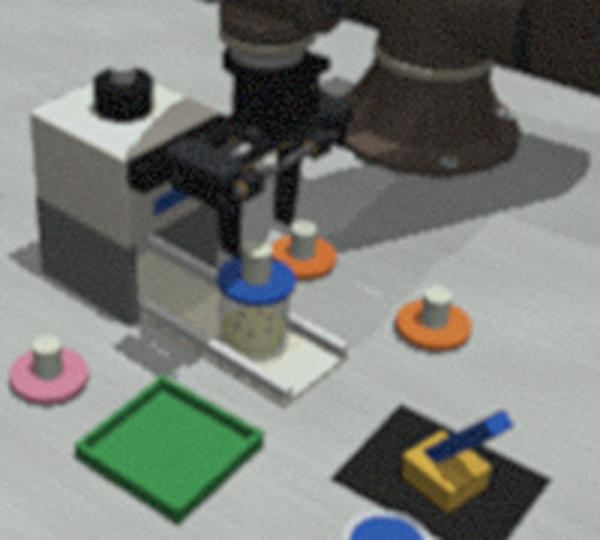

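The open fingers straddle the white knob at crop (255,260), one on either side across the lane, so I lower and close.

Call:
arm_command --deltas '[{"dx":-0.0005,"dy":0.0015,"dz":-0.02,"yaw":0},{"dx":0,"dy":0,"dz":-0.015,"yaw":0},{"dx":0,"dy":0,"dz":-0.006,"yaw":0},{"dx":0,"dy":0,"dz":0,"yaw":0},{"dx":0,"dy":0,"dz":0,"yaw":0}]' --gripper 0.07

```text
t: 3.45
eef_pos: [503.4, 86.9, 108.6]
tcp_rot: [3.14, -0.0, 1.486]
ft_force: [-0.3, 0.9, -0.5]
opening: 0.737
grip_force: 0.0
```

Call:
arm_command --deltas '[{"dx":0,"dy":0,"dz":0,"yaw":0},{"dx":0,"dy":0,"dz":0,"yaw":0},{"dx":0,"dy":0,"dz":0,"yaw":0},{"dx":0,"dy":0,"dz":0,"yaw":0},{"dx":0,"dy":0,"dz":0,"yaw":0},{"dx":0,"dy":0,"dz":0,"yaw":0}]' --gripper 0.015

```text
t: 4.05
eef_pos: [502.9, 86.9, 107.7]
tcp_rot: [3.141, 0.0, 1.486]
ft_force: [0.0, -0.1, 1.5]
opening: 0.287
grip_force: 29.2
```

Call:
arm_command --deltas '[{"dx":0,"dy":0,"dz":0.01,"yaw":0},{"dx":0,"dy":0,"dz":0.02,"yaw":0},{"dx":0,"dy":0,"dz":0.03,"yaw":0},{"dx":0.015,"dy":0.0025,"dz":0.01,"yaw":0},{"dx":0.025,"dy":0.005,"dz":0,"yaw":0},{"dx":0.035,"dy":0.006,"dz":0,"yaw":0},{"dx":0.035,"dy":0.006,"dz":0,"yaw":0},{"dx":0.03,"dy":0.006,"dz":-0.01,"yaw":0},{"dx":0.02,"dy":0.003,"dz":-0.02,"yaw":0},{"dx":0.0095,"dy":0.002,"dz":-0.03,"yaw":0},{"dx":0,"dy":0,"dz":-0.03,"yaw":0},{"dx":0,"dy":0,"dz":-0.025,"yaw":0},{"dx":0,"dy":0,"dz":-0.01,"yaw":0},{"dx":0,"dy":0,"dz":0,"yaw":0},{"dx":0,"dy":0,"dz":0,"yaw":0}]'

```text
t: 5.55
eef_pos: [673.0, 117.5, 54.0]
tcp_rot: [3.14, -0.0, 1.486]
ft_force: [0.0, -0.0, -0.3]
opening: 0.288
grip_force: 30.0
```

Run:
```python
from h import *
from m import *
print(state()["eef_pos"],state()["opening"])
for n in("scene","top"):
    c=read_camera(n);W=pts(c);H=cv2.cvtColor(c["color"],cv2.COLOR_RGB2HSV)
    b=(cv2.inRange(H,np.array((105,120,40)),np.array((125,255,255)))>0)&np.all((W>(600,40,10))&(W<(760,200,130)),-1)
    P=W[b]; print(n,len(P),np.median(P,0).round(1), cv2.minEnclosingCircle(P[:,:2].astype(np.float32)))
    save(c,f"pics/{n}2.png",(200,110,400,290) if n=="scene" else (90,60,330,290),3 if n=="scene" else 2.5)
```

```text
[672.95448491 117.46155384  54.03499888] 0.2881922846460893
scene 304 [688.9 131.4  32.7] ((697.5220336914062, 129.4044189453125), 57.38975143432617)
top 0 [nan nan nan] ((0.0, 0.0), 0.0)
  return _methods._mean(a, axis=axis, dtype=dtype,
  ret = um.true_divide(
```

View pics/scene2.png

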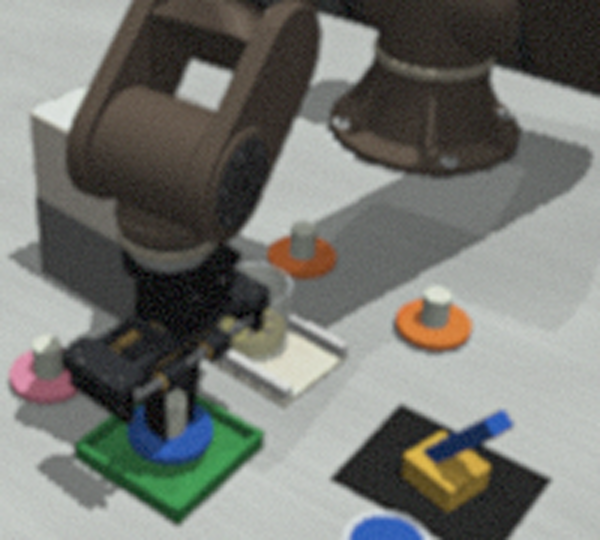

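The cap is held level over the tray centre at crop (172,435), with its disc top at 33 mm. I lower it 12 mm and release.

Call:
arm_command --deltas '[{"dx":0,"dy":0,"dz":-0.006,"yaw":0},{"dx":0,"dy":0,"dz":-0.004,"yaw":0},{"dx":0,"dy":0,"dz":-0.002,"yaw":0},{"dx":0,"dy":0,"dz":-0.001,"yaw":0},{"dx":0,"dy":0,"dz":0,"yaw":0}]'

```text
t: 6.15
eef_pos: [672.2, 117.4, 40.7]
tcp_rot: [-3.142, 0.0, 1.486]
ft_force: [-4.8, 0.5, 10.6]
opening: 0.288
grip_force: 30.0
```

Call:
arm_command --deltas '[{"dx":0,"dy":0,"dz":0,"yaw":0},{"dx":0,"dy":0,"dz":0,"yaw":0},{"dx":0,"dy":0,"dz":0,"yaw":0},{"dx":0,"dy":0,"dz":0,"yaw":0},{"dx":0,"dy":0,"dz":0,"yaw":0},{"dx":0,"dy":0,"dz":0.01,"yaw":0},{"dx":0,"dy":0,"dz":0.03,"yaw":0},{"dx":0,"dy":0,"dz":0.04,"yaw":0},{"dx":0,"dy":0,"dz":0.04,"yaw":0},{"dx":0,"dy":0,"dz":0.04,"yaw":0}]' --gripper 0.06

```text
t: 7.15
eef_pos: [672.2, 117.4, 202.1]
tcp_rot: [3.141, -0.0, 1.486]
ft_force: [-0.7, -0.9, -0.2]
opening: 0.629
grip_force: 0.0
```

Call:
arm_command --deltas '[{"dx":-0.01,"dy":0.02,"dz":0,"yaw":-3},{"dx":-0.017,"dy":0.036,"dz":0,"yaw":-3},{"dx":-0.02,"dy":0.044,"dz":0,"yaw":-3.6},{"dx":-0.02,"dy":0.044,"dz":0,"yaw":0},{"dx":-0.02,"dy":0.044,"dz":0,"yaw":0},{"dx":-0.015,"dy":0.03,"dz":-0.01,"yaw":0},{"dx":-0.01,"dy":0.02,"dz":-0.02,"yaw":0},{"dx":0,"dy":0,"dz":-0.02,"yaw":0},{"dx":0,"dy":0,"dz":0,"yaw":0},{"dx":0,"dy":0,"dz":0,"yaw":0}]'

```text
t: 8.15
eef_pos: [560.7, 355.3, 150.5]
tcp_rot: [3.141, -0.0, 1.319]
ft_force: [-0.5, -0.6, 1.1]
opening: 0.63
grip_force: 0.0
```

Run:
```python
from m import *
print(state()["eef_pos"],state()["tcp_rot"])
for n in("scene","top"):
    c=read_camera(n);W=pts(c);H=cv2.cvtColor(c["color"],cv2.COLOR_RGB2HSV)
    b=(cv2.inRange(H,np.array((105,120,40)),np.array((125,255,255)))>0)&np.all((W>(600,40,5))&(W<(760,200,60)),-1)
    P=W[b]
    if len(P): print(n,'cap',len(P),np.percentile(P[:,2],[5,95]).round(1), cv2.minEnclosingCircle(P[:,:2].astype(np.float32)))
    if n=="scene": save(c,f"pics/{n}3.png",(230,130,430,310),3)
```

```text
[560.67230551 355.28154962 150.47935721] [ 3.14125774e+00 -1.28597646e-04  1.31865504e+00]
scene cap 328 [14.5 21.1] ((674.7454223632812, 119.13115692138672), 36.818885803222656)
top cap 424 [13.7 21.3] ((671.512939453125, 117.49336242675781), 39.31035614013672)
```

View pics/scene3.png

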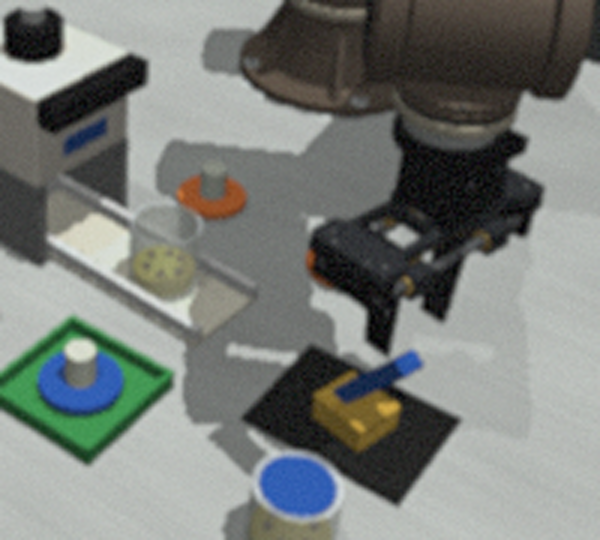

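The cap lies flat in the tray at crop (80,380). The fingers hover on either side of the handle end at crop (405,355).

Call:
arm_command --deltas '[{"dx":0,"dy":0,"dz":-0.025,"yaw":0},{"dx":0,"dy":0,"dz":-0.02,"yaw":0},{"dx":0,"dy":0,"dz":-0.01,"yaw":0},{"dx":0,"dy":0,"dz":0,"yaw":0},{"dx":0,"dy":0,"dz":0,"yaw":0}]'

```text
t: 8.75
eef_pos: [561.0, 355.5, 95.7]
tcp_rot: [3.141, -0.001, 1.319]
ft_force: [-0.3, 0.1, 0.4]
opening: 0.632
grip_force: 0.0
```

Call:
arm_command --deltas '[{"dx":0,"dy":0,"dz":0,"yaw":0},{"dx":0,"dy":0,"dz":0,"yaw":0},{"dx":0,"dy":0,"dz":0,"yaw":0},{"dx":0,"dy":0,"dz":0,"yaw":0},{"dx":0,"dy":0,"dz":0,"yaw":0},{"dx":0,"dy":0,"dz":0,"yaw":0}]' --gripper 0.01

```text
t: 9.35
eef_pos: [560.5, 355.5, 94.8]
tcp_rot: [3.141, -0.0, 1.319]
ft_force: [1.0, 0.1, 1.0]
opening: 0.247
grip_force: 30.0
```

Run:
```python
from m import *
for n in("scene","top"): pusher(n,read_camera(n))
```

```text
scene handle axis [0.    0.595 0.804] lean 36.5 azim 90.0 low [564.8 313.9  36.4] high [564.9 370.1 112.3]
  foot top z 30.1 [[524.2000122070312, 304.29998779296875], [572.2999877929688, 291.70001220703125], [586.4000244140625, 345.29998779296875], [538.2999877929688, 357.8999938964844]] 75.31324005126953 (55.49445343017578, 49.67778396606445)
top handle axis [0.203 0.528 0.825] lean 34.4 azim 69.0 low [545.4 309.1  36. ] high [559.7 346.6  94.5]
  foot top z 28.6 [[520.0, 304.20001220703125], [566.2999877929688, 291.5], [580.2000122070312, 341.8999938964844], [533.9000244140625, 354.70001220703125]] 74.64030456542969 (52.34665298461914, 47.98757553100586)
```

Call:
arm_command --deltas '[{"dx":0,"dy":0,"dz":-0.001,"yaw":0},{"dx":0.001,"dy":0.0038,"dz":-0.0005,"yaw":0},{"dx":0.001,"dy":0.0038,"dz":-0.0005,"yaw":0},{"dx":0,"dy":0,"dz":0,"yaw":0}]'

```text
t: 9.85
eef_pos: [562.5, 363.0, 93.6]
tcp_rot: [3.141, 0.0, 1.319]
ft_force: [-1.7, -2.4, 10.0]
opening: 0.252
grip_force: 30.0
```

Run:
```python
from m import *
for n in("scene","top"): pusher(n,read_camera(n))
```

```text
scene handle axis [0.016 0.652 0.758] lean 40.7 azim 88.6 low [565.2 315.6  38.8] high [566.7 378.5 112. ]
  foot top z 31.3 [[525.7999877929688, 305.5], [571.7999877929688, 293.1000061035156], [586.4000244140625, 347.0], [540.4000244140625, 359.5]] 74.83506774902344 (55.915985107421875, 47.62944793701172)
top handle axis [0.186 0.592 0.784] lean 38.4 azim 72.5 low [547.  311.9  39.1] high [560.3 354.1  95.1]
  foot top z 31.0 [[520.7999877929688, 305.70001220703125], [567.7999877929688, 293.29998779296875], [581.0999755859375, 344.1000061035156], [534.0999755859375, 356.3999938964844]] 75.28125 (52.48663330078125, 48.599761962890625)
```

The tilt works: the lean rose 4° with the heel holding. I continue along the arc.

Call:
arm_command --deltas '[{"dx":0.001,"dy":0.0038,"dz":-0.0008,"yaw":0},{"dx":0.001,"dy":0.0038,"dz":-0.0008,"yaw":0},{"dx":0.001,"dy":0.0038,"dz":-0.001,"yaw":0},{"dx":0.001,"dy":0.0038,"dz":-0.0012,"yaw":0},{"dx":0.001,"dy":0.0038,"dz":-0.0014,"yaw":0},{"dx":0.001,"dy":0.0038,"dz":-0.0015,"yaw":0},{"dx":0.001,"dy":0.0038,"dz":-0.0016,"yaw":0},{"dx":0,"dy":0,"dz":0,"yaw":0}]'

```text
t: 10.75
eef_pos: [569.5, 390.0, 85.0]
tcp_rot: [3.141, -0.0, 1.319]
ft_force: [-0.8, 0.4, 7.6]
opening: 0.251
grip_force: 30.0
```

Run:
```python
from m import *
for n in("scene","top"): pusher(n,read_camera(n))
```

```text
scene handle axis [0.052 0.841 0.538] lean 57.5 azim 86.5 low [566.1 324.1  46.1] high [570.8 401.4  95.5]
  foot top z 38.4 [[559.9000244140625, 347.1000061035156], [562.0999755859375, 305.6000061035156], [582.5, 306.70001220703125], [580.2999877929688, 348.20001220703125]] 3.022979736328125 (20.39493179321289, 41.53263854980469)
top handle axis [0.233 0.783 0.577] lean 54.8 azim 73.4 low [549.6 321.7  47.6] high [567.1 380.5  90.9]
  foot top z 42.5 [[523.5999755859375, 314.20001220703125], [570.5999755859375, 304.0], [575.0, 324.0], [528.0, 334.29998779296875]] 77.70307159423828 (20.508899688720703, 48.116966247558594)
```

Call:
arm_command --deltas '[{"dx":0,"dy":0,"dz":0.01,"yaw":0},{"dx":0,"dy":0,"dz":0.02,"yaw":0},{"dx":-0.003,"dy":-0.01,"dz":0.015,"yaw":1},{"dx":-0.006,"dy":-0.02,"dz":0,"yaw":1.5},{"dx":-0.01,"dy":-0.03,"dz":0,"yaw":2},{"dx":-0.01,"dy":-0.03,"dz":0,"yaw":2},{"dx":-0.01,"dy":-0.03,"dz":0,"yaw":2},{"dx":-0.008,"dy":-0.025,"dz":0,"yaw":1},{"dx":-0.006,"dy":-0.015,"dz":0,"yaw":0},{"dx":0,"dy":-0.008,"dz":0,"yaw":0},{"dx":0,"dy":0,"dz":-0.01,"yaw":0},{"dx":0,"dy":0,"dz":-0.01,"yaw":0},{"dx":0,"dy":0,"dz":0,"yaw":0}]'

```text
t: 12.15
eef_pos: [515.9, 222.1, 107.4]
tcp_rot: [-3.139, 0.001, 1.485]
ft_force: [0.6, 0.3, -2.8]
opening: 0.253
grip_force: 30.0
```

Run:
```python
from m import *
for n in("scene","top"):
    c=read_camera(n); pusher(n,c,((430,100,0),(620,300,140)))
    if n=="scene": save(c,"pics/s4.png",(220,110,420,290),3)
```

```text
scene handle axis [-0.05   0.839  0.542] lean 57.2 azim 93.4 low [523.8 156.9  69.3] high [519.1 235.8 120.3]
  foot top z 60.1 [[487.70001220703125, 146.60000610351562], [534.7000122070312, 138.0], [541.0, 172.60000610351562], [494.0, 181.1999969482422]] 79.63314819335938 (35.20704650878906, 47.768306732177734)
top handle axis [0.078 0.799 0.597] lean 53.4 azim 84.4 low [508.1 151.2  69.3] high [512.1 192.1  99.9]
  foot top z 64.3 [[480.70001220703125, 142.60000610351562], [530.2000122070312, 133.5], [534.4000244140625, 156.10000610351562], [484.8999938964844, 165.1999969482422]] 79.54879760742188 (22.925622940063477, 50.33454895019531)
```

View pics/s4.png

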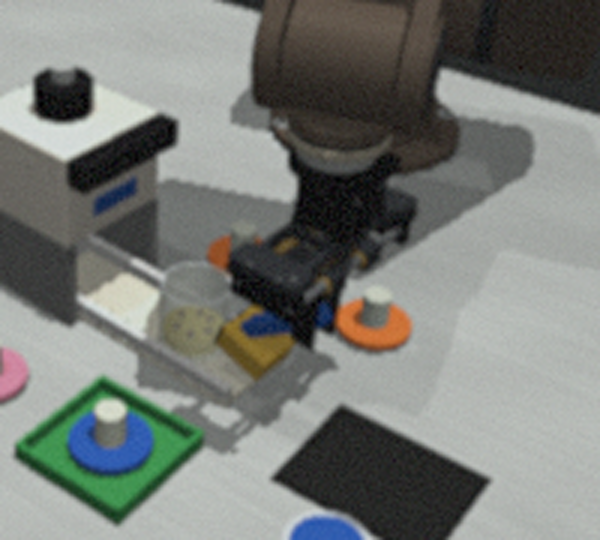

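The tilted pusher is over the lane with its front edge about 11 mm before the jar and its foot between the fences, at crop (255,340). I lower it and approach.

Call:
arm_command --deltas '[{"dx":0,"dy":0,"dz":-0.01,"yaw":0},{"dx":0,"dy":0,"dz":-0.007,"yaw":0},{"dx":0,"dy":0,"dz":-0.0025,"yaw":0},{"dx":0,"dy":0,"dz":0,"yaw":0}]'

```text
t: 12.65
eef_pos: [516.2, 221.6, 89.3]
tcp_rot: [-3.141, 0.0, 1.485]
ft_force: [0.0, -0.6, -3.6]
opening: 0.252
grip_force: 30.0
```

Call:
arm_command --deltas '[{"dx":-0.0002,"dy":-0.003,"dz":0,"yaw":0},{"dx":-0.0002,"dy":-0.003,"dz":0,"yaw":0},{"dx":-0.0002,"dy":-0.002,"dz":0,"yaw":0},{"dx":-0.0002,"dy":-0.002,"dz":0,"yaw":0},{"dx":-0.0002,"dy":-0.002,"dz":0,"yaw":0},{"dx":-0.0002,"dy":-0.002,"dz":0,"yaw":0},{"dx":-0.0002,"dy":-0.002,"dz":0,"yaw":0},{"dx":-0.0002,"dy":-0.002,"dz":0,"yaw":0},{"dx":-0.0002,"dy":-0.002,"dz":0,"yaw":0}]'

```text
t: 13.55
eef_pos: [514.6, 201.6, 90.0]
tcp_rot: [3.141, -0.0, 1.485]
ft_force: [0.0, 2.8, -0.1]
opening: 0.253
grip_force: 30.0
```

Call:
arm_command --deltas '[{"dx":-0.0002,"dy":-0.002,"dz":0.001,"yaw":0},{"dx":-0.0002,"dy":-0.002,"dz":0.0005,"yaw":0},{"dx":-0.0002,"dy":-0.003,"dz":0,"yaw":0},{"dx":-0.0003,"dy":-0.004,"dz":0,"yaw":0},{"dx":-0.0004,"dy":-0.004,"dz":0,"yaw":0},{"dx":-0.0004,"dy":-0.004,"dz":0,"yaw":0}]'

```text
t: 14.15
eef_pos: [512.8, 182.2, 91.3]
tcp_rot: [-3.141, 0.0, 1.485]
ft_force: [-0.3, 1.3, -4.7]
opening: 0.249
grip_force: 30.0
```

Run:
```python
from m import *
print(state()["ft_force"],state()["eef_pos"])
for n in("scene","top"):
    c=read_camera(n); pusher(n,c,((430,60,0),(620,280,140)))
    if n=="scene": save(c,"pics/s5.png",(200,130,380,280),4)
```

```text
[-0.31676977  1.33238418 -4.65376799] [512.77152434 182.17373378  91.27839365]
scene handle axis [-0.054  0.834  0.55 ] lean 56.6 azim 93.7 low [520.4 119.5  54.3] high [515.4 197.7 105.9]
  foot top z 42.2 [[495.29998779296875, 142.3000030517578], [529.2999877929688, 98.9000015258789], [551.5, 116.30000305175781], [517.5, 159.6999969482422]] 38.08041763305664 (28.230323791503906, 55.0909423828125)
top handle axis [0.106 0.81  0.576] lean 54.8 azim 82.6 low [504.4 111.3  53.9] high [508.7 144.5  77.5]
  foot top z 46.6 [[481.8999938964844, 99.69999694824219], [528.2000122070312, 99.0], [528.5999755859375, 129.1999969482422], [482.29998779296875, 129.89999389648438]] 89.20050048828125 (30.199541091918945, 46.34297561645508)
```

View pics/s5.png

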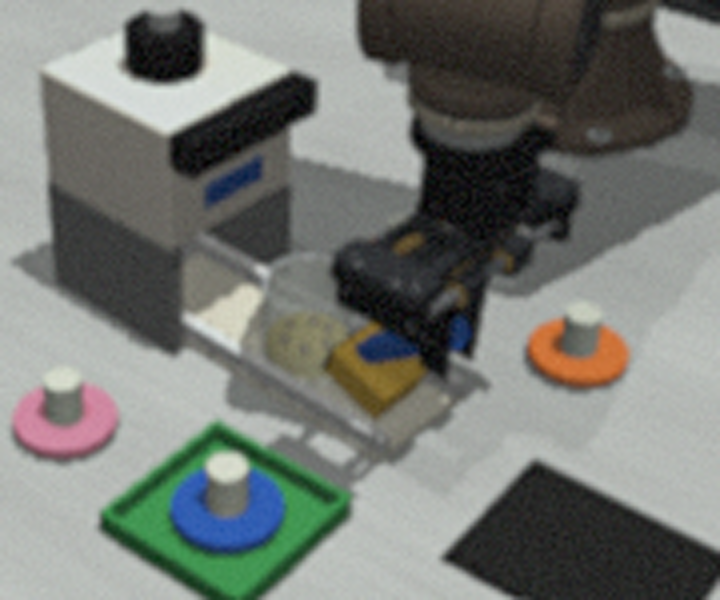

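The jar is upright and in contact with the foot, at crop (310,330), and slides with about 1–2 N. I keep pushing steadily.

Call:
arm_command --deltas '[{"dx":-0.0004,"dy":-0.005,"dz":0,"yaw":0},{"dx":-0.0004,"dy":-0.005,"dz":0,"yaw":0},{"dx":-0.0005,"dy":-0.006,"dz":0,"yaw":0},{"dx":-0.0005,"dy":-0.006,"dz":0,"yaw":0},{"dx":-0.0005,"dy":-0.006,"dz":0,"yaw":0},{"dx":-0.0005,"dy":-0.006,"dz":0,"yaw":0},{"dx":-0.0005,"dy":-0.006,"dz":0,"yaw":0},{"dx":-0.0005,"dy":-0.006,"dz":0,"yaw":0},{"dx":-0.0005,"dy":-0.006,"dz":0,"yaw":0},{"dx":-0.0005,"dy":-0.006,"dz":0,"yaw":0},{"dx":-0.0005,"dy":-0.006,"dz":0,"yaw":0},{"dx":-0.0005,"dy":-0.006,"dz":0,"yaw":0},{"dx":-0.0005,"dy":-0.006,"dz":0,"yaw":0},{"dx":-0.0005,"dy":-0.006,"dz":0,"yaw":0},{"dx":-0.0005,"dy":-0.006,"dz":0,"yaw":0},{"dx":-0.0004,"dy":-0.004,"dz":0,"yaw":0}]'

```text
t: 15.85
eef_pos: [504.8, 90.2, 91.4]
tcp_rot: [-3.141, -0.0, 1.484]
ft_force: [-1.0, 6.2, 0.9]
opening: 0.25
grip_force: 30.0
```

Call:
arm_command --deltas '[{"dx":-0.0001,"dy":-0.001,"dz":0,"yaw":0},{"dx":-0.0001,"dy":-0.001,"dz":0,"yaw":0},{"dx":-0.0001,"dy":-0.001,"dz":0,"yaw":0}]'

```text
t: 16.15
eef_pos: [504.6, 87.6, 91.4]
tcp_rot: [-3.141, -0.0, 1.484]
ft_force: [-1.8, 5.5, -0.2]
opening: 0.25
grip_force: 30.0
```

Call:
arm_command --deltas '[{"dx":-0.0001,"dy":-0.0015,"dz":0,"yaw":0},{"dx":-0.0001,"dy":-0.0015,"dz":0,"yaw":0},{"dx":-0.0001,"dy":-0.0015,"dz":0,"yaw":0},{"dx":-0.0001,"dy":-0.0015,"dz":0,"yaw":0}]'

```text
t: 16.55
eef_pos: [504.2, 81.7, 91.4]
tcp_rot: [-3.141, -0.0, 1.484]
ft_force: [-1.5, 5.5, 0.2]
opening: 0.251
grip_force: 30.0
```

Call:
arm_command --deltas '[{"dx":-0.0001,"dy":-0.0015,"dz":0,"yaw":0},{"dx":-0.0001,"dy":-0.0015,"dz":0,"yaw":0},{"dx":-0.0001,"dy":-0.0015,"dz":0,"yaw":0},{"dx":-0.0001,"dy":-0.0015,"dz":0,"yaw":0}]'

```text
t: 16.95
eef_pos: [503.7, 75.7, 91.4]
tcp_rot: [-3.141, -0.0, 1.484]
ft_force: [-1.2, 6.4, 1.2]
opening: 0.25
grip_force: 30.0
```

Call:
arm_command --deltas '[{"dx":-0.0001,"dy":-0.001,"dz":0,"yaw":0},{"dx":-0.0001,"dy":-0.001,"dz":0,"yaw":0},{"dx":-0.0001,"dy":-0.001,"dz":0,"yaw":0}]'

```text
t: 17.25
eef_pos: [503.4, 72.7, 91.4]
tcp_rot: [-3.141, -0.0, 1.484]
ft_force: [-1.8, 6.0, 0.3]
opening: 0.247
grip_force: 30.0
```

Call:
arm_command --deltas '[{"dx":-0.0001,"dy":-0.001,"dz":0,"yaw":0},{"dx":-0.0001,"dy":-0.001,"dz":0,"yaw":0},{"dx":-0.0001,"dy":-0.001,"dz":0,"yaw":0}]'

```text
t: 17.55
eef_pos: [503.1, 69.7, 91.4]
tcp_rot: [-3.141, -0.0, 1.484]
ft_force: [-1.2, 6.3, -0.3]
opening: 0.249
grip_force: 30.0
```

Call:
arm_command --deltas '[{"dx":-0.0001,"dy":-0.001,"dz":0,"yaw":0},{"dx":-0.0001,"dy":-0.001,"dz":0,"yaw":0},{"dx":-0.0001,"dy":-0.001,"dz":0,"yaw":0}]'

```text
t: 17.85
eef_pos: [502.8, 66.7, 91.4]
tcp_rot: [-3.141, -0.0, 1.484]
ft_force: [-0.9, 6.3, 0.7]
opening: 0.253
grip_force: 30.0
```

Call:
arm_command --deltas '[{"dx":-0.0001,"dy":-0.001,"dz":0,"yaw":0},{"dx":-0.0001,"dy":-0.001,"dz":0,"yaw":0},{"dx":-0.0001,"dy":-0.001,"dz":0,"yaw":0}]'

```text
t: 18.15
eef_pos: [502.6, 63.7, 91.4]
tcp_rot: [-3.141, -0.0, 1.484]
ft_force: [-0.8, 6.2, 0.8]
opening: 0.25
grip_force: 30.0
```

Call:
arm_command --deltas '[{"dx":-0.0001,"dy":-0.001,"dz":0,"yaw":0},{"dx":-0.0001,"dy":-0.001,"dz":0,"yaw":0},{"dx":-0.0001,"dy":-0.001,"dz":0,"yaw":0}]'

```text
t: 18.45
eef_pos: [502.4, 60.9, 91.5]
tcp_rot: [-3.141, -0.001, 1.484]
ft_force: [-1.3, 13.7, 4.5]
opening: 0.251
grip_force: 30.0
```

The force jumps to 13.7 N at an estimated jar centre of about 42 mm, which points to the hard block. I add a small tap to confirm it.

Call:
arm_command --deltas '[{"dx":0,"dy":-0.0004,"dz":0,"yaw":0},{"dx":0,"dy":0,"dz":0,"yaw":0}]'

```text
t: 18.65
eef_pos: [502.4, 60.8, 91.6]
tcp_rot: [-3.141, -0.001, 1.484]
ft_force: [-1.1, 11.5, 3.1]
opening: 0.253
grip_force: 30.0
```

Run:
```python
from m import *
print(state()["ft_force"],state()["eef_pos"])
for n in("scene","top"):
    c=read_camera(n); pusher(n,c,((430,-60,0),(620,180,140)))
    if n=="scene": save(c,"pics/s6.png",(190,120,360,260),4)
```

```text
[-1.10263502 11.52368442  3.08394176] [502.3642258   60.77673132  91.61942331]
scene handle axis [-0.057  0.824  0.564] lean 55.7 azim 93.9 low [511.3  -2.5  53.6] high [506.1  73.3 105.5]
  foot top z 41.9 [[484.0, 16.799999237060547], [521.2999877929688, -16.799999237060547], [539.5999755859375, 3.5], [502.20001220703125, 37.099998474121094]] 48.04569625854492 (27.274269104003906, 50.22527313232422)Traceback (most recent call last):
  File "<stdin>", line 4, in <module>
  File "m.py", line 11, in pusher
    B=W[b].astype(np.float32); l=cv2.fitLine(B,cv2.DIST_HUBER,0,.01,.01).ravel()
                                 ~~~~~~~~~~~^^^^^^^^^^^^^^^^^^^^^^^^^^^^
cv2.error: OpenCV(4.12.0) /io/opencv/modules/imgproc/src/linefit.cpp:102: error: (-215:Assertion failed) count > 0 in function 'fitLine3D_wods'
```

View pics/s6.png

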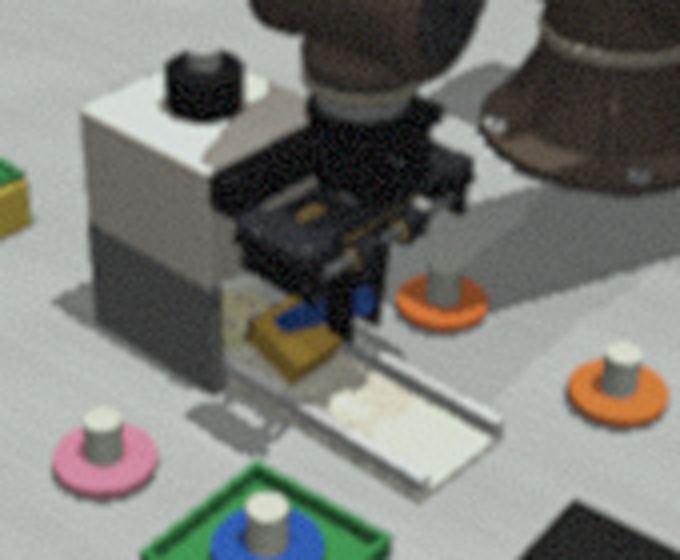

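```bash
python3 -c "
from cell import state
s=state();print(s['ft_force'],s['moment'],s['eef_pos'])"
```

```text
[-2.17414514 10.87972589  2.99314435] [ 2.14823914  0.28180025 -0.22999512] [502.37507217  60.78073353  91.61972896]
```

Call:
arm_command --deltas '[{"dx":0,"dy":-0.0005,"dz":0,"yaw":0},{"dx":0,"dy":0,"dz":0,"yaw":0}]'

```text
t: 18.95
eef_pos: [502.4, 60.5, 91.7]
tcp_rot: [3.142, -0.001, 1.484]
ft_force: [-1.4, 12.7, 4.5]
opening: 0.246
grip_force: 30.0
```

```bash
python3 -c "
from cell import state
s=state();print(s['ft_force'],s['moment'],s['eef_pos'])"
```

```text
[-1.44450378 12.73096428  4.46213083] [ 2.64390937  0.26119637 -0.2484474 ] [502.39647608  60.53072188  91.74426865]
```

Call:
arm_command --deltas '[{"dx":-0.0001,"dy":-0.0008,"dz":0,"yaw":0},{"dx":0,"dy":0,"dz":0,"yaw":0}]'

```text
t: 19.15
eef_pos: [502.5, 60.1, 92.0]
tcp_rot: [3.141, -0.002, 1.484]
ft_force: [-1.9, 17.2, 7.9]
opening: 0.253
grip_force: 30.0
```

Call:
arm_command --deltas '[{"dx":-0.0001,"dy":-0.0008,"dz":0,"yaw":0},{"dx":0,"dy":0,"dz":0,"yaw":0}]'

```text
t: 19.35
eef_pos: [502.6, 59.6, 92.3]
tcp_rot: [3.14, -0.002, 1.484]
ft_force: [-0.9, 20.5, 11.3]
opening: 0.254
grip_force: 30.0
```

The force rises linearly to 20 N with almost no travel, so the jar is hard against the block. I back off gently, then lift and go back to the pad.

Call:
arm_command --deltas '[{"dx":0,"dy":0.001,"dz":0,"yaw":0},{"dx":0.0001,"dy":0.002,"dz":0,"yaw":0},{"dx":0.0003,"dy":0.003,"dz":0.001,"yaw":0},{"dx":0.0006,"dy":0.007,"dz":0.001,"yaw":0},{"dx":0.001,"dy":0.012,"dz":0,"yaw":0},{"dx":0.0016,"dy":0.018,"dz":0,"yaw":0},{"dx":0.002,"dy":0.022,"dz":0,"yaw":0},{"dx":0.002,"dy":0.025,"dz":0,"yaw":0},{"dx":0.002,"dy":0.025,"dz":0,"yaw":0},{"dx":0.001,"dy":0.012,"dz":0,"yaw":0},{"dx":0,"dy":0.004,"dz":0.005,"yaw":0},{"dx":0,"dy":0,"dz":0.015,"yaw":0},{"dx":0,"dy":0,"dz":0.02,"yaw":0},{"dx":0,"dy":0,"dz":0,"yaw":0}]'

```text
t: 20.75
eef_pos: [513.9, 188.8, 135.5]
tcp_rot: [3.138, -0.001, 1.484]
ft_force: [0.2, 0.1, -3.9]
opening: 0.249
grip_force: 30.0
```

Run:
```python
from m import *
for n in("scene",):
    c=read_camera(n); pusher(n,c,((430,60,0),(640,320,160)))
    save(c,"pics/s7.png",(190,110,360,250),4)
    W=pts(c); J,m=sel(W,(455,-80,12),(540,15,95)); vy,ux=np.where(m); 
    for z in range(12,96,10):
        q=J[(J[:,2]>=z)&(J[:,2]<z+10)]; 
        if len(q): print(z,len(q),'y pct',np.percentile(q[:,1],[5,50,95]).round(1))
```

```text
scene handle axis [-0.085  0.831  0.55 ] lean 56.7 azim 95.8 low [523.2 125.2  97.2] high [515.5 200.3 146.9]
  foot top z 86.3 [[499.5, 145.0], [531.2000122070312, 108.5999984741211], [551.0999755859375, 125.9000015258789], [519.4000244140625, 162.39999389648438]] 41.02984619140625 (26.395719528198242, 48.288997650146484)
12 72 y pct [-43.  -27.4  10.3]
22 50 y pct [-45.2 -30.4   6.2]
32 37 y pct [-76.3 -34.9 -28.6]
42 49 y pct [-72.9 -37.6 -27.7]
52 39 y pct [-61.2 -34.4 -29.4]
62 39 y pct [-52.7 -34.6 -28.4]
72 33 y pct [-45.2 -33.5 -27.9]
```

View pics/s7.png

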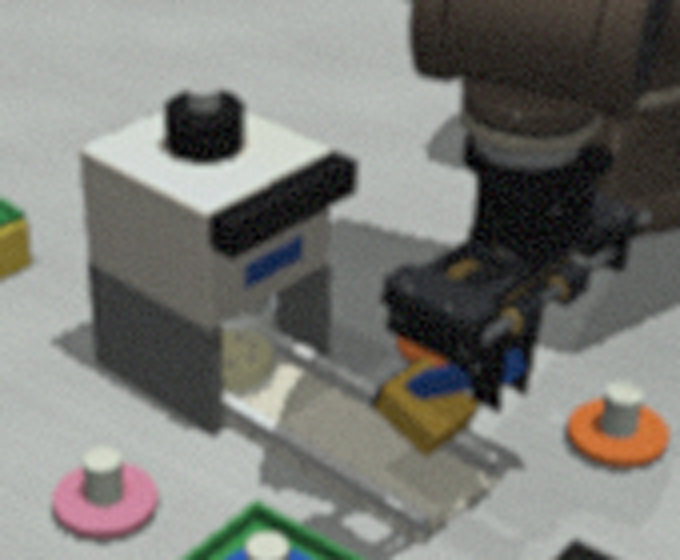

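The jar stands upright inside the hood at crop (245,355), with its rear face at y≈-28, which matches the pusher's end point. I return to the pad.

Call:
arm_command --deltas '[{"dx":0.004,"dy":0.015,"dz":0,"yaw":-1},{"dx":0.008,"dy":0.03,"dz":0,"yaw":-2},{"dx":0.011,"dy":0.04,"dz":0,"yaw":-2},{"dx":0.011,"dy":0.04,"dz":0,"yaw":-2},{"dx":0.011,"dy":0.04,"dz":0,"yaw":-2},{"dx":0.008,"dy":0.025,"dz":-0.01,"yaw":-0.5},{"dx":0.003,"dy":0.011,"dz":-0.015,"yaw":0},{"dx":0,"dy":0,"dz":-0.015,"yaw":0},{"dx":0,"dy":0,"dz":-0.007,"yaw":0},{"dx":0,"dy":0,"dz":0,"yaw":0}]'

```text
t: 21.8
eef_pos: [568.6, 388.9, 85.6]
tcp_rot: [-3.14, 0.001, 1.318]
ft_force: [-0.3, 0.0, -2.4]
opening: 0.253
grip_force: 30.0
```

Call:
arm_command --deltas '[{"dx":0,"dy":0,"dz":-0.0015,"yaw":0},{"dx":0,"dy":0,"dz":-0.0015,"yaw":0},{"dx":0,"dy":0,"dz":0,"yaw":0}]'

```text
t: 22.1
eef_pos: [569.1, 389.6, 84.8]
tcp_rot: [3.141, -0.001, 1.318]
ft_force: [-3.7, 2.2, 10.4]
opening: 0.247
grip_force: 30.0
```

Now the arc goes in reverse, to stand the foot flat.

Call:
arm_command --deltas '[{"dx":-0.001,"dy":-0.0038,"dz":0.0016,"yaw":0},{"dx":-0.001,"dy":-0.0038,"dz":0.0015,"yaw":0},{"dx":-0.001,"dy":-0.0038,"dz":0.0014,"yaw":0},{"dx":-0.001,"dy":-0.0038,"dz":0.0012,"yaw":0},{"dx":-0.001,"dy":-0.0038,"dz":0.001,"yaw":0},{"dx":-0.001,"dy":-0.0038,"dz":0.0008,"yaw":0},{"dx":-0.001,"dy":-0.0038,"dz":0.0008,"yaw":0},{"dx":-0.0005,"dy":-0.002,"dz":0.0002,"yaw":0},{"dx":0,"dy":0,"dz":0,"yaw":0}]'

```text
t: 23.0
eef_pos: [561.5, 361.3, 91.9]
tcp_rot: [3.141, 0.0, 1.319]
ft_force: [-0.0, 0.7, -3.3]
opening: 0.251
grip_force: 30.0
```

Run:
```python
from m import *
for n in("scene","top"): pusher(n,read_camera(n))
```

```text
scene handle axis [0.066 0.823 0.564] lean 55.7 azim 85.4 low [557.8 296.9  52.7] high [564.1 375.  106.2]
  foot top z 44.3 [[548.0999755859375, 318.1000061035156], [555.2000122070312, 275.6000061035156], [576.0999755859375, 279.1000061035156], [569.0999755859375, 321.6000061035156]] 9.433802604675293 (21.25923728942871, 43.098388671875)
top handle axis [0.223 0.783 0.581] lean 54.5 azim 74.1 low [541.8 293.1  53.9] high [558.1 350.6  96.5]
  foot top z 49.1 [[516.0, 285.0], [563.5999755859375, 275.6000061035156], [567.7999877929688, 296.70001220703125], [520.0999755859375, 306.0]] 78.89348602294922 (21.483854293823242, 48.547119140625)
```

It lifted off instead of rotating. I go back, set the heel down lightly and let it right itself on release (its centre of mass is well ahead of the heel).

Call:
arm_command --deltas '[{"dx":0.002,"dy":0.008,"dz":0,"yaw":0},{"dx":0.004,"dy":0.014,"dz":0,"yaw":0},{"dx":0.002,"dy":0.008,"dz":-0.003,"yaw":0},{"dx":0,"dy":0,"dz":-0.003,"yaw":0},{"dx":0,"dy":0,"dz":-0.001,"yaw":0},{"dx":0,"dy":0,"dz":0,"yaw":0}]'

```text
t: 23.7
eef_pos: [569.6, 392.3, 85.5]
tcp_rot: [3.141, -0.002, 1.319]
ft_force: [-0.9, 5.0, 3.7]
opening: 0.247
grip_force: 30.0
```

Call:
arm_command --deltas '[{"dx":0,"dy":0,"dz":0,"yaw":0},{"dx":0,"dy":0,"dz":0,"yaw":0},{"dx":0,"dy":0,"dz":0,"yaw":0},{"dx":0,"dy":0,"dz":0,"yaw":0},{"dx":0,"dy":0,"dz":0,"yaw":0},{"dx":0,"dy":0,"dz":0,"yaw":0},{"dx":0,"dy":0,"dz":0.02,"yaw":0},{"dx":0,"dy":0,"dz":0.04,"yaw":0},{"dx":0,"dy":0,"dz":0.04,"yaw":0},{"dx":0,"dy":0,"dz":0.04,"yaw":0},{"dx":0,"dy":0.03,"dz":0.03,"yaw":0},{"dx":0,"dy":0.04,"dz":0,"yaw":0},{"dx":0,"dy":0.03,"dz":0,"yaw":0},{"dx":0,"dy":0,"dz":0,"yaw":0}]' --gripper 0.07

```text
t: 25.1
eef_pos: [568.5, 494.6, 254.3]
tcp_rot: [-3.141, -0.0, 1.322]
ft_force: [-0.4, -0.5, -0.7]
opening: 0.736
grip_force: 0.0
```

Run:
```python
from m import *
print(state()["ft_force"],state()["t"])
for n in("scene","top"):
    c=read_camera(n); pusher(n,c)
    if n=="scene": 
        save(c,"pics/s8.png",(150,100,450,300),2.6)
        W=pts(c); J,m=sel(W,(455,-80,30),(540,-10,70)); print('jar back y',np.percentile(J[:,1],95))
    else:
        W=pts(c); H=cv2.cvtColor(c["color"],cv2.COLOR_RGB2HSV); b=(cv2.inRange(H,np.array((0,0,0)),np.array((180,255,45)))>0)&np.all((W>(460,220,-5))&(W<(640,420,9)),-1); print('pad',cv2.minAreaRect(W[b][:,:2].astype(np.float32)))
```

```text
[-0.4057173  -0.48877692 -0.68710272] 25.1
scene handle axis [0.109 0.565 0.818] lean 35.1 azim 79.1 low [562.9 317.6  34.8] high [572.5 367.5 107.2]
  foot top z 30.1 [[523.0999755859375, 307.20001220703125], [572.7000122070312, 296.29998779296875], [584.7000122070312, 351.1000061035156], [535.0999755859375, 361.8999938964844]] 77.64276123046875 (56.030704498291016, 50.70839309692383)
jar back y -28.706469780999022
top handle axis [0.136 0.573 0.808] lean 36.1 azim 76.6 low [547.4 312.7  37.1] high [559.4 363.2 108.5]
  foot top z 29.0 [[519.2000122070312, 307.20001220703125], [566.7000122070312, 294.5], [580.2999877929688, 345.0], [532.9000244140625, 357.79998779296875]] 74.92254638671875 (52.34562301635742, 49.14056396484375)
pad ((549.1048583984375, 320.6969299316406), (149.77938842773438, 120.20174407958984), 89.18944549560547)
```

View pics/s8.png

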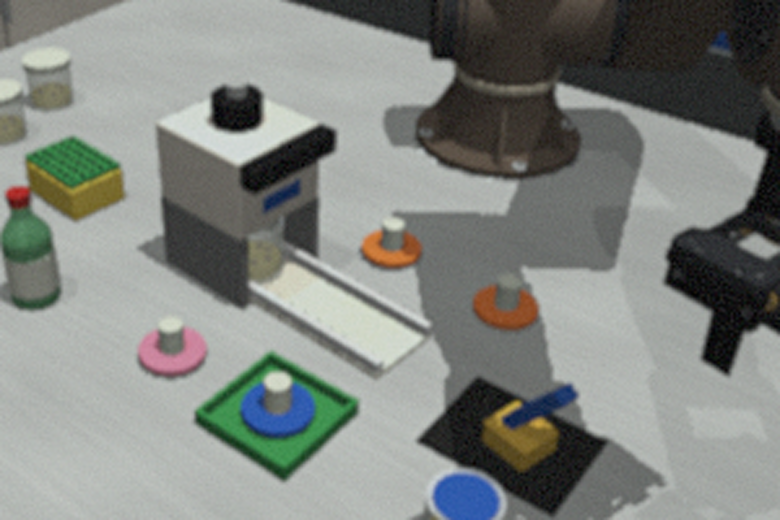

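The pusher stands flat on the pad at (520,435), with its handle lean back to 35°. The cap is flat in the tray at (278,405), the jar is upright in the hood at (265,255), and the gripper is clear.

```bash
python3 -c "
from cell import job_done
print(job_done())"
```

```text
the job is handed in; nothing more can be done
None
```

I handed the job in at about 25 s on the robot's clock, and no pass/fail verdict came back: the cap is flat in the tray, the pusher is released flat on its pad, and the jar is upright in the hood against what felt like the hard stop. I judged the stop by force only (it rose to about 20 N with almost no further travel), because the feeler reading was not available.

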